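# Clamp a carving blank on edge

## Robot

A 6-joint arm with a two-finger parallel gripper is mounted at the origin on the work surface. World frame = base frame: x ahead of the robot, y to its left, z up, the work surface at z = 0. Lengths are in mm, angles in rad, forces in N, time in s.
With the tool pointing down it reaches from about 350 to 875 mm from the base axis. Payload 4.2 kg.
Tool frame: the origin (TCP) lies on the mounting face of the last link; the fingertips stand 173 mm ahead of it and the grasp point (between the pads) lies 155 mm ahead of it; z points along the fingers, y is the line along which they close (so a half turn about z gives the same grasp; the last joint's range is limited). The gripper opens to 85 mm and grips with 20 to 120 N. Pads are 22 mm wide; open, the fingers measure 114 mm over their backs; the gripper's body (76 mm by 85 mm) begins 54 mm behind the grasp point. The pads swing forward as they close: fully open they stand 13 mm farther back than shut.
Start: joints at [1.587, 0.385, 0.008, 0, -1.194, -0.259], TCP at [150.232, 606.655, 404.712] pointing down, gripper open.
Joint ranges: [-3.14, 3.14], [-1.21, 2.06], [-1.07, 1.41], [-3.16, 2.05], [-2.99, -0.16], [-3.1, 3.1]. Speed limits (rad/s): [2.79, 2.79, 3.14, 3.14, 3.14, 3.14].

## Interface

Orientations are given as a unit quaternion [x, y, z, w].
In Python, from bench import arm gives the robot as it stands. The module is installed in compiled form; this text tells all that it offers.
- The arm moves only by the tool move_arm, never from a script. Its arguments are lists of equal length, an entry for each row: "fingers": the finger opening in mm, from 0 to 85.4; "travel": the shift along the tool's x, y, z in mm, a list of three; "dr": the turn, a rotation vector about the tool's x, y, z in rad, a list of three. A call has 1 to 10 rows; each row is the pose to reach, as a shift and turn from the pose commanded when the call began, along the tool's axes at that moment; what a row does not reach only later rows make up. A row lasts 1/10 s, in which the tool goes at most 50 mm and 8.59 degrees, less where a joint would pass 70% of its speed; a pose out of reach is approached as far as the arm can. A call with a gripper value outside its range is refused whole. The fingers move at their own pace and stop on an object; the grip force is fixed at half the most. Time passes only in rows, so rows that repeat a pose let the fingers close. It gives the time, the measured TCP pose, the force, the opening and the grip force at its end, in the units of the state.
- arm.read_state(): the state, without advancing time (a new reading comes with each control period).
- arm.get_image(name): name is "scene" or "top" or "wrist"; returns the picture (420x560x3 uint8, red, green, blue); there is no depth.
- arm.camera_model(name): a dict with "intrinsics" (3x3 intrinsics, pixels), "pose" (4x4, takes a point from camera to world coordinates). Camera axes: x right, y up, looking along -z (the intrinsics and any distortion apply to the point x, -y, -z); pixel columns grow to the right and rows downward; lengths in mm; the calibration is good to about 2 mm. The wrist camera is an equidistant fisheye: a pixel r from the principal point sees the ray r / f radians off the axis. A picture is of the moment at which its call begins: read the wrist's pose just before it. camera_model takes no time and is no camera call; for the wrist camera it gives the pose at the moment of the call.
- arm.job_done(): hands the job in; it is judged then, once.
The state is a dict: "clock": time; "joints": joint angles; "joint_vel": joint speeds; "joint_efforts": joint torques, N m; "position": TCP position; "ee_rot": TCP orientation; "contact_force": force on the tool from outside, world axes, zero at the start; "wrist_torque": the same for the moment, N m; "gripper_width": finger opening in mm; "grasp_force": force on a finger pad.
Only numpy, scipy, OpenCV 4.12 (cv2) and the standard library are available. Lean on these libraries where they do the work, as an engineer would, in place of code of your own. Each camera call takes 0.05 s, during which the arm holds its last target. There are 200 camera calls.

## Task

Stand the flat hardwood blank upright on one of its long thin edges in the bench clamp, between the metal fence and the round cam and about midway along the fence, and then swing the clamp's handle a quarter turn to its closed stop so that the blank is held flat against the fence. The V-shaped plywood cradle is there to lean the blank on while you change your grip; leave the other things on the bench where they are.

Things in the scene. Friction and masses are not known exactly. Their poses are not given: they have to be found in the camera images.
- blank: flat hardwood board 150 x 66 x 22 mm with a pencilled outline on both faces, 0.15 kg, lying on its face at the start. Origin at its centre; x along the 150 mm length, y along the 66 mm width, z through the 22 mm thickness. Both faces and both long edges are alike
- cradle: fixed plywood cradle, base 130 (x) x 100 (y) x 8 mm, origin under its centre, z up. Two 14 mm wide V brackets at x = -50 and +50 mm, open between. In each a 55 mm face rises at 45 degrees towards -y and a 32 mm ledge at 45 degrees towards +y, meeting square at y = 0, z = 55 mm. A board laid face on face, long edge on ledge, leans at 45 degrees, its upper edge past the brackets
- cradle_v (a point): the bottom of the cradle's V (inner corner), midway between the two brackets, 55 mm above the bench; axes as the cradle's
- clamp: fixed steel clamp, base plate 190 (x) x 150 (y) x 10 mm. Origin on the bench under the slot, z up. Aluminium fence 170 mm long along x, inner face at y = +20 mm, top at z = 35. Facing it on the -y side a round steel cam, 44 mm diameter, top at z = 34, on a vertical pivot. Gap fence to cam: 38 mm fully open, at least 33 as found, 22.6 closed
- clamp_seat (a point): point on the base plate's top, midway along the fence and 11 mm from the fence's inner face: directly under the centre of a blank that stands pressed to the fence; axes as the clamp's (x along the fence, y towards the fence)
- handle_pivot (a point): the handle's vertical pivot axis, on top of its bar (42 mm above the bench), on the clamp's -y side, 59.6 mm from the fence's inner face
- handle_knob (a point): point on the axis of the upright black round grip (18 mm diameter, from 38 to 86 mm above the bench) at the end of the handle's bar, 85 mm from the pivot; this point is 70 mm above the bench
- handle (a joint): angle of the clamp's handle, rad: 0 = open stop (bar points to the clamp's -y, away from the fence), 1.571 = closed stop (bar points to the clamp's -x, along the fence). It turns clockwise seen from above and stays where it is left
- offcut: bystander: square pale wood offcut 62 x 62 x 42 mm, origin at the centre of its underside
- stick: bystander: wooden stick 200 x 26 x 26 mm, lying along its x, origin at the centre of its underside
- glue: bystander: squat jar, 60 mm diameter, 85 mm high, origin at the centre of its underside
- mug: bystander: white mug, 78 mm diameter, 90 mm high, origin at the centre of its underside
- tin: bystander: metal can, 72 mm diameter, 100 mm high, origin at the centre of its underside
- bone: bystander: bone about 170 mm long, lying along its x, origin on the bench under its middle
- rasp: bystander: hand tool with a handle, lying on the bench
Not all that is in view belongs to the job. What is shaped like the blank but black or blue is not meant.

How it is judged:
By the outcome, as a careful person would: the job done as asked, in the order asked, and still so for the second after the job is handed in, with the robot touching nothing.
It also fails if it takes over 72 s, if anything falls off the work surface, if the arm or the gripper's body presses on something with over 40 N, if the wrist force passes 120 N, or if a joint passes its speed limit or range.

## Working session

There is one attempt and no reset: what is moved stays moved. The work goes in short steps, Python scripts to look and compute and a tool call to move; the robot and the scene stay as the last step left them, time stands still between calls to the robot, and variables do not carry over. Pictures are saved under pics/ and viewed, at most 11 in all, crops included, and the job is handed in when it is done.

Besides the shell and the picture viewer there is one more tool, called by a JSON object that holds its "method" and its "body", one argument or row to a line. move_arm: Moves the arm, as the interface text tells. Its arguments: {"type":"object","properties":{"fingers":{"type":"array","items":{"type":"number"}},"travel":{"type":"array","items":{"type":"array","items":{"type":"number"}}},"dr":{"type":"array","items":{"type":"array","items":{"type":"number"}}}},"required":["fingers","travel","dr"]}

```bash
mkdir -p pics
cat > h.py <<'E'
import numpy as np, cv2
from bench import arm
from scipy.spatial.transform import Rotation as R
def cam(n):
    m=arm.camera_model(n); return np.array(m["intrinsics"]),np.array(m["pose"])
def ray(n,u,v,c=None):
    K,P=c or cam(n)
    x=(u-K[0,2])/K[0,0]; y=(v-K[1,2])/K[1,1]
    if n=="wrist":
        r=np.hypot(x,y); s=np.sin(r)/max(r,1e-9); d=np.array([x*s,-y*s,-np.cos(r)])
    else: d=np.array([x,-y,-1.])
    return P[:3,3],P[:3,:3]@d
def onz(n,u,v,z,c=None):
    o,d=ray(n,u,v,c); return o+d*(z-o[2])/d[2]
def proj(n,p,c=None):
    K,P=c or cam(n); q=P[:3,:3].T@(np.array(p)-P[:3,3]); q=np.array([q[0],-q[1],-q[2]])
    if n=="wrist":
        t=np.arctan2(np.hypot(q[0],q[1]),q[2]); e=q[:2]/max(np.hypot(*q[:2]),1e-9)*t
    else: e=q[:2]/q[2]
    return K[0,0]*e[0]+K[0,2],K[1,1]*e[1]+K[1,2]
def snap(n,f):
    im=arm.get_image(n)[:,:,::-1].copy(); cv2.imwrite(f"pics/{f}.png",im); return im
E
python3 - <<'E'
from h import *
for n in("scene","top","wrist"):
    snap(n,n+"0"); print(n,[a.round(2).tolist() for a in cam(n)])
print(arm.read_state())
a=[cv2.imread(f"pics/{n}0.png") for n in("top","scene")]
cv2.imwrite("pics/top0b.png",cv2.resize(a[0],(800,600),interpolation=cv2.INTER_CUBIC))
E
```

```text
scene [[[403.54, 0.0, 274.03], [0.0, 403.54, 206.07], [0.0, 0.0, 1.0]], [[0.58, -0.57, 0.58, 1247.91], [0.81, 0.41, -0.41, -451.01], [-0.0, 0.71, 0.7, 960.56], [0.0, 0.0, 0.0, 1.0]]]
top [[[532.33, 0.0, 282.11], [0.0, 532.33, 215.59], [0.0, 0.0, 1.0]], [[-0.0, 0.99, -0.17, 247.35], [-1.0, 0.0, 0.01, 77.18], [0.01, 0.17, 0.99, 1631.34], [0.0, 0.0, 0.0, 1.0]]]
wrist [[[325.19, 0.0, 279.12], [0.0, 325.19, 209.41], [0.0, 0.0, 1.0]], [[-0.24, 0.92, 0.31, 230.97], [-0.97, -0.23, -0.08, 586.64], [0.0, -0.32, 0.95, 372.11], [0.0, 0.0, 0.0, 1.0]]]
{'clock': 0.15, 'joints': array([ 1.58660867e+00,  3.85360591e-01,  6.95848670e-03, -3.42724928e-04,
       -1.19398311e+00, -2.58584867e-01]), 'joint_vel': array([-4.28740659e-05, -3.30377767e-03,  4.05393383e-03,  1.20360186e-03,
        1.61777020e-03,  1.86406757e-04]), 'joint_efforts': array([ 1.55125475e-03, -3.92681265e+01,  1.88582110e+01,  4.18868467e+00,
       -3.44117660e-03,  9.60858060e-07]), 'position': array([150.18880879, 606.53520452, 403.89302841]), 'ee_rot': array([ 9.92633751e-01, -1.21151059e-01, -4.91383125e-05,  8.08762502e-04]), 'contact_force': array([0.15470809, 1.38523425, 0.6169532 ]), 'wrist_torque': array([-0.04131913,  0.00996475,  0.05581486]), 'grasp_force': 0.0, 'gripper_width': 85.41685941378186}
```

View pics/top0b.png

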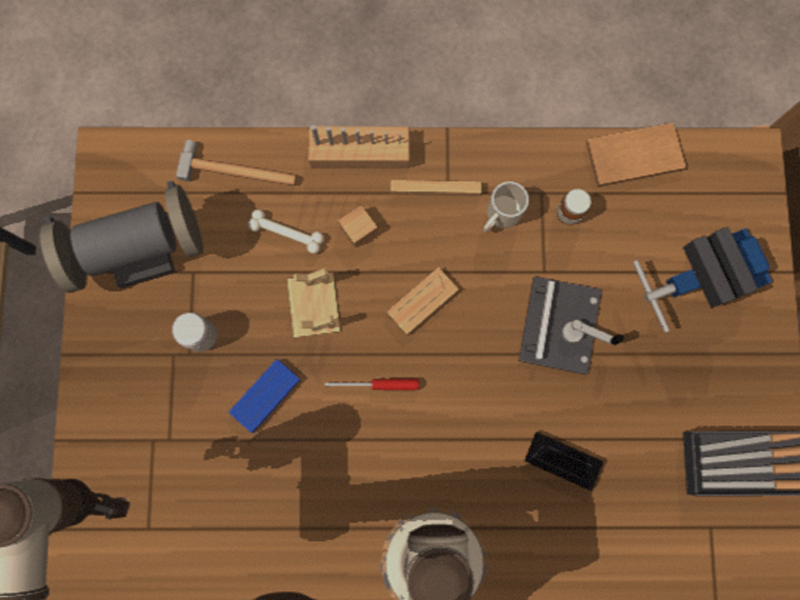

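View pics/scene0.png

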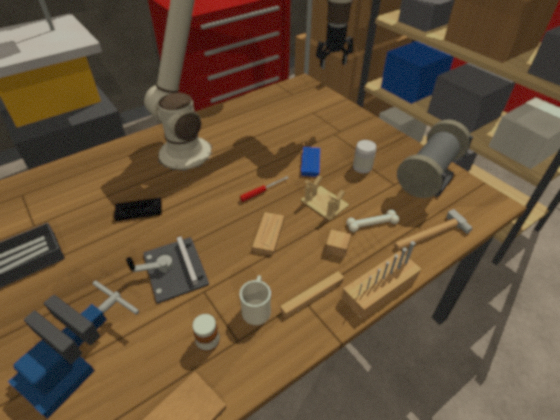

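The top view (800x600) shows the pale wood blank with a pencilled outline at (424,300). The cradle is at (315,303) and the clamp at (562,325), with its fence on the left at (544,320), its cam at (573,330) and the knob at (617,339). Blank candidates: wood (424,300), blue (265,396), black (564,460) and the large board (636,154). Only the first has the right colour, size and pencilled outline. I'll confirm it in an enlarged crop.

Run:
```python
from h import *
a=cv2.imread("pics/top0.png"); c=a[180:270,190:440]
cv2.imwrite("pics/crop1.png",cv2.resize(c,None,fx=3.2,fy=3.2,interpolation=cv2.INTER_CUBIC))
hsv=cv2.cvtColor(a,cv2.COLOR_BGR2HSV)
for n,(u,v) in dict(blank=(297,210),wood=(340,200),cr=(220,214),fence=(381,224),plate=(400,250)).items(): print(n,hsv[v,u])
s=cv2.resize(cv2.imread("pics/scene0.png")[170:310,110:360],None,fx=3.2,fy=3.2,interpolation=cv2.INTER_CUBIC)
cv2.imwrite("pics/crop2.png",s)
```

```text
blank [ 14 127 190]
wood [ 13 141 141]
cr [ 19 106 190]
fence [ 18  20 194]
plate [ 0 14 75]
```

View pics/crop1.png

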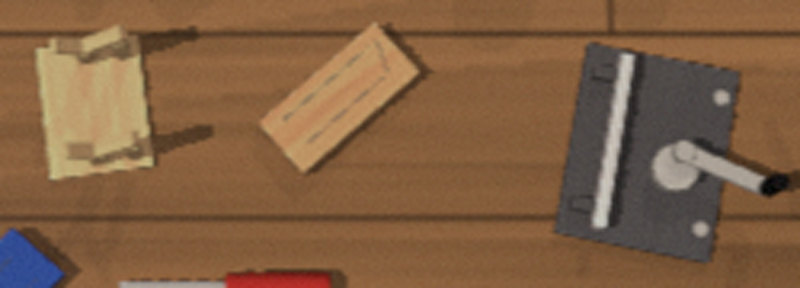

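View pics/crop2.png

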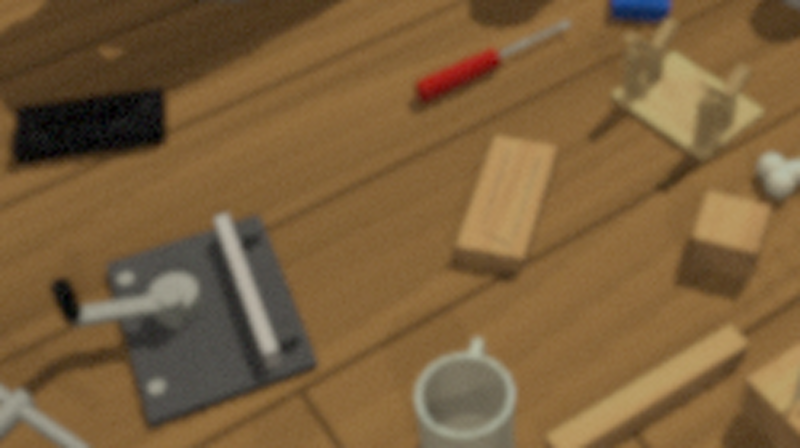

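The crops confirm it: the blank at crop1 (340,98) has the dashed pencil outline and the right proportions. The clamp plate corners are (588,43), (740,73), (710,262) and (555,232), with the knob at (773,185).

```bash
cat >> h.py <<'E'
def rectz(n,mask,z,c=None):
    ct=max(cv2.findContours(mask,cv2.RETR_EXTERNAL,cv2.CHAIN_APPROX_NONE)[0],key=cv2.contourArea)
    p=np.array([onz(n,u,v,z,c)[:2] for u,v in ct[:,0].astype(float)],np.float32)
    return cv2.minAreaRect(p)
E
python3 - <<'E'
from h import *
a=cv2.imread("pics/top0.png"); hsv=cv2.cvtColor(cv2.GaussianBlur(a,(3,3),0),cv2.COLOR_BGR2HSV)
def roi(x0,x1,y0,y1,m):
    r=np.zeros_like(m); r[y0:y1,x0:x1]=m[y0:y1,x0:x1]; return r
bl=roi(265,330,182,240,(hsv[...,2]>165).astype(np.uint8)*255)
cr=roi(195,243,180,240,((hsv[...,2]>150)&(hsv[...,0]>=13)).astype(np.uint8)*255)
pl=roi(358,425,188,265,(hsv[...,1]<70).astype(np.uint8)*255)
fe=roi(365,395,190,258,((hsv[...,1]<60)&(hsv[...,2]>130)).astype(np.uint8)*255)
for n,m,z in(("blank",bl,22),("cr",cr,8),("plate",pl,10),("fence",fe,35)): print(n,np.round(np.array(rectz("top",m,z)[0]+rectz("top",m,z)[1]),1),rectz("top",m,z)[2])
f=lambda x,y,z:onz("top",x/3.2+190-.3,y/3.2+180-.3,z).round(1)
print("blank",[f(*p,22)[:2] for p in((378,22),(422,70),(306,172),(262,124))])
print("cradle",[f(*p,8)[:2] for p in((36,48),(155,165),(50,180))])
print("plate",[f(*p,10)[:2] for p in((588,43),(740,73),(710,262),(555,232))])
print("fence top",[f(*p,35)[:2] for p in((619,53),(634,55),(608,227),(593,225))])
print("knob",f(776,184,86),"pivot",f(685,151,42))
# scene triangulation checks
g=lambda x,y,z:onz("scene",x/3.2+110-.3,y/3.2+170-.3,z).round(1)
print("scene blank",[g(*p,22)[:2] for p in((498,136),(556,146),(520,258),(457,258))])
print("scene plate",[g(*p,10)[:2] for p in((108,268),(258,217),(314,360),(152,420))])
print("scene cradle",[g(*p,8)[:2] for p in((612,97),(675,53),(763,110),(700,155))])
print("scene knob",g(63,284,86),"fence",[g(*p,35)[:2] for p in((216,215),(230,213),(279,350),(265,356))])
E
```

```text
blank [544.7  22.8  63.1 146.1] 41.34116744995117
cr [539.1 259.9 136.  102.5] 5.78779411315918
plate [ 490.5 -290.1  176.9  187.2] 78.60472869873047
fence [ 500.6 -238.2   13.5  168.2] 78.8536376953125
blank [array([617.8, -16.8]), array([570.5, -58.8]), array([471.2,  53.3]), array([517.6,  95.3])]
cradle [array([594.8, 315.4]), array([479.9, 198.3]), array([465.4, 298.8])]
plate [array([ 599.8, -222. ]), array([ 570.1, -369.2]), array([ 386.3, -332.1]), array([ 415.1, -184.8])]
fence top [array([ 584.6, -246.9]), array([ 582.6, -261.2]), array([ 417.2, -230.9]), array([ 419.1, -216.8])]
knob [ 451.3 -376.6   86. ] pivot [ 488.5 -304.8   42. ]
scene blank [array([473.5,  59.1]), array([519.6,  98.8]), array([617.3, -14.9]), array([583. , -62.6])]
scene plate [array([ 393.4, -331. ]), array([ 418.6, -187.2]), array([ 597.7, -223.5]), array([ 571.4, -365. ])]
scene cradle [array([484.8, 198.9]), array([469.9, 299.1]), array([593.5, 316.1]), array([604.7, 218.8])]
scene knob [ 455.8 -378.8   86. ] fence [array([ 414.8, -225.5]), array([ 420.3, -213.5]), array([ 588. , -249.1]), array([ 586.5, -261.9])]
```

{"method": "move_arm", "body": {
  "fingers": [85,85,85,85,85,85,85,85,85,85],
  "travel": [
    [35,32,0],
    [70,63,0],
    [105,95,0],
    [140,127,0],
    [175,158,0],
    [210,190,0],
    [245,222,0],
    [280,253,0],
    [315,285,0],
    [350,317,0]
  ],
  "dr": [
    [0,0,0.06],
    [0,0,0.12],
    [0,0,0.18],
    [0,0,0.24],
    [0,0,0.3],
    [0,0,0.36],
    [0,0,0.42],
    [0,0,0.48],
    [0,0,0.54],
    [0,0,0.6]
  ]
}}

```text
clock: 1.15
position: [414.3, 213.0, 404.8]
ee_rot: [0.912, -0.41, 0.0, -0.0]
contact_force: [0.5, 0.6, 0.0]
gripper_width: 85.2
grasp_force: 0.0
```

```bash
cat >> h.py <<'E'
def go(pos,Rt):
    s=arm.read_state(); Rc=R.from_quat(s["ee_rot"]); 
    print("at",s["position"].round(1),"clk",s["clock"],"F",np.round(s["contact_force"],1),"w",round(s["gripper_width"],1),"g",round(s["grasp_force"],1),"j",s["joints"].round(2))
    print("travel",Rc.inv().apply(np.array(pos)-s["position"]).round(1),"dr",(Rc.inv()*Rt).as_rotvec().round(4))
def frame(x,z):
    z=np.array(z,float);z/=np.linalg.norm(z);x=np.array(x,float);x-=z*(x@z);x/=np.linalg.norm(x)
    return R.from_matrix(np.c_[x,np.cross(z,x),z])
def yaw(d): return frame([np.cos(np.radians(d)),np.sin(np.radians(d)),0],[0,0,-1])
E
python3 -c "
from h import *
go([546,20,400],yaw(-48.5))"
```

```text
at [414.3 213.  404.8] clk 1.15 F [0.5 0.6 0. ] w 85.2 g 0.0 j [ 0.82  0.11 -0.36 -0.   -1.1  -0.1 ]
travel [231.8  29.6   4.8] dr [-0.0003  0.0001  0.0016]
```

{"method": "move_arm", "body": {
  "fingers": [85,85,85,85,85,85],
  "travel": [
    [48,6,1],
    [96,12,2],
    [144,18,3],
    [192,24,4],
    [232,30,5],
    [232,30,5]
  ],
  "dr": [
    [0,0,0],
    [0,0,0],
    [0,0,0],
    [0,0,0],
    [0,0,0],
    [0,0,0]
  ]
}}

```text
clock: 1.75
position: [547.5, 18.2, 398.6]
ee_rot: [0.911, -0.412, -0.0, 0.001]
contact_force: [-1.0, 0.0, -0.4]
gripper_width: 85.3
grasp_force: 0.0
```

Run:
```python
from h import *
go([546,20,400],yaw(-48.5))
c=cam("wrist"); im=snap("wrist","w1"); np.savez("w1.npz",K=c[0],P=c[1])
print("pred blank",proj("wrist",[545,20,22],c),"cradle",proj("wrist",[538,258,55],c))
cv2.imwrite("pics/w1b.png",cv2.resize(im,(800,600),interpolation=cv2.INTER_CUBIC))
```

```text
at [547.5  18.2 398.6] clk 1.75 F [-1.   0.  -0.4] w 85.3 g 0.0 j [ 0.33  0.26 -0.19  0.   -1.12  0.39]
travel [-2.3 -0.1 -1.4] dr [ 0.0016  0.0001 -0.0021]
pred blank (np.float64(279.5337026234804), np.float64(181.8672068961333)) cradle (np.float64(161.75954750812764), np.float64(328.74735246901787))
```

View pics/w1b.png

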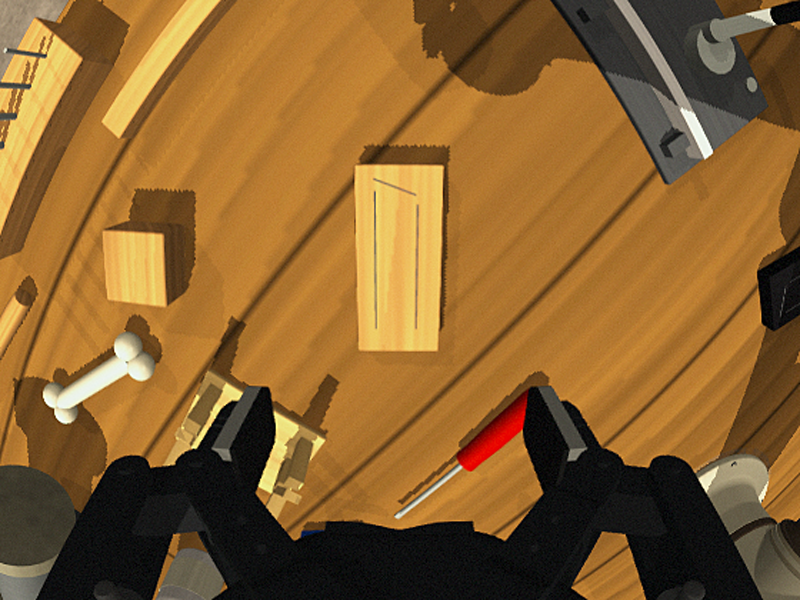

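The wrist view shows the blank upright in the image, with top corners (356,165), (443,164), (438,351) and (359,351). The cradle, at about (250,440), is partly hidden by the left finger.

Run:
```python
from h import *
d=np.load("w1.npz"); c=(d["K"],d["P"])
s=.7
p=[onz("wrist",u*s-.2,v*s-.2,22,c)[:2] for u,v in((356,165),(443,164),(438,351),(359,351))]
p=np.array(p); print(p.round(1),"ctr",p.mean(0).round(1))
l=p[0]+p[1]-p[2]-p[3]; w=p[1]+p[2]-p[0]-p[3]
print("len",np.linalg.norm(l)/2,"ang",np.degrees(np.arctan2(l[1],l[0])),"wid",np.linalg.norm(w)/2,np.degrees(np.arctan2(w[1],w[0])))
im=cv2.imread("pics/w1.png")[250:360,110:240]; cv2.imwrite("pics/w1c.png",cv2.resize(im,None,fx=5,fy=5,interpolation=cv2.INTER_CUBIC))
C=np.array([537.7,257.5]); 
for sg in(1,-1):
    x=sg*np.array([.992,.127]);y=sg*np.array([-.127,.992])
    for q in((50,0,55),(50,-38.9,93.9),(50,22.6,77.6),(-50,0,55),(-50,-38.9,93.9),(-50,22.6,77.6)):
        P=[*(C+x*q[0]+y*q[1]),q[2]]
        print(sg,q,"w",((np.array(proj("wrist",P,c))-[110,250])*5).round(),"top",((np.array(proj("top",P))-[190,180])*3.2).round(),"sc",((np.array(proj("scene",P))-[110,170])*3.2).round())
```

```text
[[617.  -13.3]
 [569.6 -56.1]
 [470.8  56.6]
 [519.5  99.4]] ctr [544.2  21.7]
len 149.4719167415609 ang -48.94500101207869 wid 64.37674614906433 -138.31721492679057
1 (50, 0, 55) w [ 94. 294.] top [82. 44.] sc [726.  93.]
1 (50, -38.9, 93.9) w [ 84. 286.] top [120.  30.] sc [704.  83.]
1 (50, 22.6, 77.6) w [ 36. 399.] top [56. 42.] sc [743.  67.]
1 (-50, 0, 55) w [428. 485.] top [ 94. 148.] sc [654.  46.]
1 (-50, -38.9, 93.9) w [465. 502.] top [132. 136.] sc [630.  34.]
1 (-50, 22.6, 77.6) w [375. 589.] top [ 67. 148.] sc [670.  20.]
-1 (50, 0, 55) w [428. 485.] top [ 94. 148.] sc [654.  46.]
-1 (50, -38.9, 93.9) w [337. 663.] top [ 47. 147.] sc [682.   1.]
-1 (50, 22.6, 77.6) w [448. 494.] top [116. 141.] sc [640.  39.]
-1 (-50, 0, 55) w [ 94. 294.] top [82. 44.] sc [726.  93.]
-1 (-50, -38.9, 93.9) w [ -5. 474.] top [36. 41.] sc [755.  47.]
-1 (-50, 22.6, 77.6) w [ 89. 290.] top [104.  36.] sc [713.  88.]
```

View pics/w1c.png

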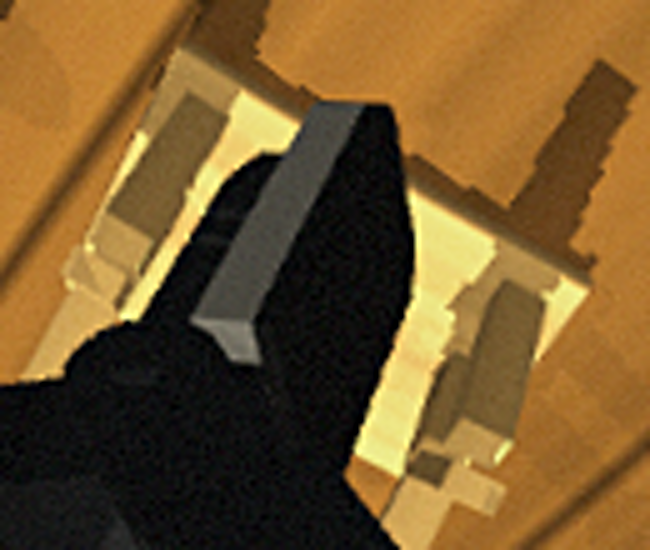

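The upper tips at crop1 (120,30) and (132,136), and in the scene crop (670,20) and (742,67), match cradle yaw ≈ +7.3° (tall face towards world -y). Next I'll descend to the blank.

{"method": "move_arm", "body": {
  "fingers": [85,85,85,85,85,85,85],
  "travel": [
    [-2,0,45],
    [-3,0,90],
    [-3,0,135],
    [-3,0,170],
    [-3,0,190],
    [-3,0,200],
    [-3,0,200]
  ],
  "dr": [
    [0,0,0],
    [0,0,0],
    [0,0,0],
    [0,0,0],
    [0,0,0],
    [0,0,0],
    [0,0,0]
  ]
}}

```text
clock: 2.5
position: [543.3, 24.5, 198.8]
ee_rot: [0.913, -0.409, -0.001, 0.001]
contact_force: [0.3, 0.3, 0.8]
gripper_width: 85.1
grasp_force: 0.0
```

Run:
```python
from h import *
go([545,20.5,171],yaw(-48.6))
d=np.load("w1.npz"); c=(d["K"],d["P"])
print("cradle corners",[onz("wrist",u/5+110-.4,v/5+250-.4,8,c)[:2].round(1) for u,v in((185,45),(590,288))])
```

```text
at [543.3  24.5 198.8] clk 2.5 F [0.3 0.3 0.8] w 85.1 g 0.0 j [ 0.34  0.49 -0.43 -0.   -0.65  0.39]
travel [ 4.2  1.3 27.8] dr [0.0024 0.001  0.0065]
cradle corners [array([607. , 214.5]), array([481. , 199.3])]
```

{"method": "move_arm", "body": {
  "fingers": [85,85,85,60,60,60,60,60,60],
  "travel": [
    [3,1,15],
    [4,1,27],
    [4,1,27],
    [4,1,27],
    [4,1,27],
    [4,1,27],
    [4,1,27],
    [4,1,27],
    [4,1,27]
  ],
  "dr": [
    [0,0,0.006],
    [0,0,0.006],
    [0,0,0.006],
    [0,0,0.006],
    [0,0,0.006],
    [0,0,0.006],
    [0,0,0.006],
    [0,0,0.006],
    [0,0,0.006]
  ]
}}

```text
clock: 3.4
position: [546.2, 20.5, 174.0]
ee_rot: [0.911, -0.411, 0.001, -0.001]
contact_force: [-0.9, 1.8, 5.9]
gripper_width: 64.6
grasp_force: 68.7
```

Run:
```python
from h import *
go([545,20.5,171],yaw(-48.6))
```

```text
at [546.2  20.5 174. ] clk 3.4 F [-0.9  1.8  5.9] w 64.6 g 68.7 j [ 0.33  0.53 -0.45  0.   -0.59  0.39]
travel [-0.8  0.9  3. ] dr [-0.0018 -0.0011  0.    ]
```

```bash
cat >> h.py <<'E'
s2=np.sqrt(.5); XC=np.array([.992,.126,0]); YC=np.array([-.126,.992,0]); Z=np.array([0,0,1.])
V=np.array([537.7,257,55]); UL=s2*(YC+Z); UF=s2*(Z-YC)
B=V+33*UF+11*UL
Rplace=frame(XC,-UL); Pplace=B+163*UL
E
python3 - <<'E'
from h import *
print(Pplace)
go(Pplace+[0,0,80],Rplace)
E
```

```text
[525.13754093 355.9044397  201.37110371]
at [546.2  20.5 174. ] clk 3.4 F [-0.9  1.8  5.9] w 64.6 g 68.7 j [ 0.33  0.53 -0.45  0.   -0.59  0.39]
travel [-265.4 -206.2 -107.3] dr [-0.7221  0.3803 -0.9232]
```

{"method": "move_arm", "body": {
  "fingers": [60,60,60,60,60,60,60,60,60,60],
  "travel": [
    [0,0,-40],
    [0,0,-80],
    [-27,-21,-107],
    [-60,-45,-125],
    [-93,-72,-130],
    [-127,-98,-130],
    [-160,-124,-130],
    [-193,-150,-130],
    [-226,-176,-120],
    [-265,-206,-107]
  ],
  "dr": [
    [0,0,0],
    [0,0,0],
    [-0.07,0.04,-0.09],
    [-0.16,0.08,-0.2],
    [-0.25,0.13,-0.32],
    [-0.34,0.18,-0.43],
    [-0.43,0.23,-0.55],
    [-0.52,0.27,-0.66],
    [-0.61,0.32,-0.78],
    [-0.7,0.37,-0.89]
  ]
}}

```text
clock: 4.4
position: [524.8, 355.7, 280.0]
ee_rot: [0.93, 0.034, 0.023, 0.367]
contact_force: [1.8, 0.1, -1.9]
gripper_width: 64.7
grasp_force: 67.8
```

Run:
```python
from h import *
go(Pplace+[0,0,80],Rplace)
```

```text
at [524.8 355.7 280. ] clk 4.4 F [ 1.8  0.1 -1.9] w 64.7 g 67.8 j [ 0.91  0.6  -0.22  0.5  -1.38  0.47]
travel [ 0.3  0.8 -1.1] dr [-0.0331  0.0198 -0.0456]
```

Run:
```python
from h import *
go(Pplace+[0,0,10],Rplace)
```

```text
at [524.8 355.7 280. ] clk 4.4 F [ 1.8  0.1 -1.9] w 64.7 g 67.8 j [ 0.91  0.6  -0.22  0.5  -1.38  0.47]
travel [ -0.9 -47.   50. ] dr [-0.0331  0.0198 -0.0456]
```

{"method": "move_arm", "body": {
  "fingers": [60,60,60,60,60,60],
  "travel": [
    [0,0,0],
    [0,-15,16],
    [0,-30,32],
    [-1,-42,45],
    [-1,-47,50],
    [-1,-47,50]
  ],
  "dr": [
    [-0.033,0.02,-0.046],
    [-0.033,0.02,-0.046],
    [-0.033,0.02,-0.046],
    [-0.033,0.02,-0.046],
    [-0.033,0.02,-0.046],
    [-0.033,0.02,-0.046]
  ]
}}

```text
clock: 5.0
position: [525.4, 354.5, 210.2]
ee_rot: [0.922, 0.057, 0.023, 0.382]
contact_force: [-0.5, -0.4, -1.4]
gripper_width: 64.6
grasp_force: 67.8
```

Run:
```python
from h import *
go(Pplace,Rplace)
c=cam("wrist"); im=snap("wrist","w2"); np.savez("w2.npz",K=c[0],P=c[1])
cv2.imwrite("pics/w2b.png",cv2.resize(im,(800,600),interpolation=cv2.INTER_CUBIC))
for q in((50,0,55),(50,-38.9,93.9),(50,22.6,77.6),(-50,0,55),(-50,-38.9,93.9),(-50,22.6,77.6)):
    print(q,(np.array(proj("wrist",[V[0],V[1],0]+XC*q[0]+YC*q[1]+Z*q[2],c))/.7).round())
```

```text
at [525.4 354.5 210.2] clk 5.0 F [-0.5 -0.4 -1.4] w 64.6 g 67.8 j [ 0.91  0.68 -0.29  0.55 -1.27  0.43]
travel [-0.  -7.3  5.2] dr [-0.0007  0.0029 -0.002 ]
(50, 0, 55) [280. 249.]
(50, -38.9, 93.9) [447. 248.]
(50, 22.6, 77.6) [252. 276.]
(-50, 0, 55) [306. 484.]
(-50, -38.9, 93.9) [437. 485.]
(-50, 22.6, 77.6) [293. 539.]
```

View pics/w2b.png

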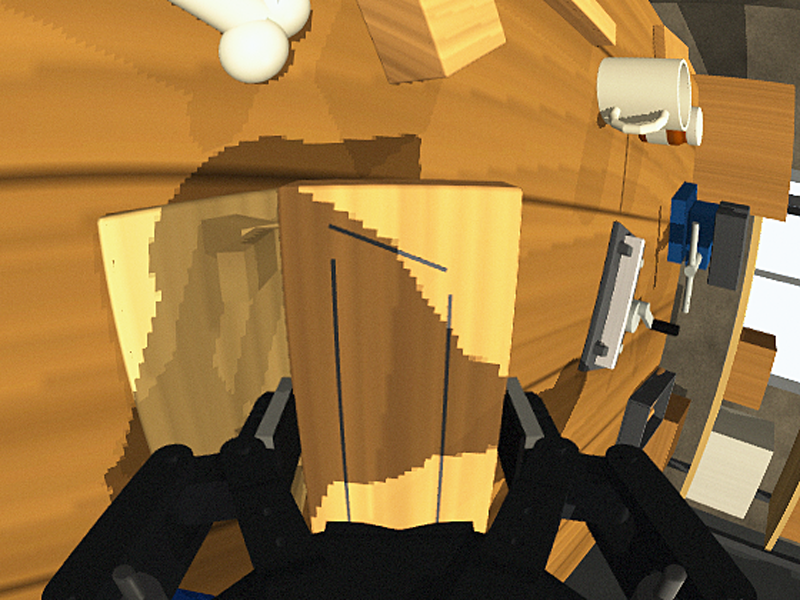

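The wrist view shows the blank centred between the fingers, hanging above the cradle, with its lower edge on the left over the V. One ledge shows at (240,240) and the base corner at (98,218). I'll lower it gently.

{"method": "move_arm", "body": {
  "fingers": [60,60,60,60],
  "travel": [
    [0,-3,2],
    [0,-5,4],
    [0,-6,5],
    [0,-6,5]
  ],
  "dr": [
    [0,0,0],
    [0,0,0],
    [0,0,0],
    [0,0,0]
  ]
}}

```text
clock: 5.45
position: [525.3, 355.4, 203.6]
ee_rot: [0.923, 0.057, 0.024, 0.381]
contact_force: [0.1, -0.0, -2.1]
gripper_width: 64.6
grasp_force: 67.8
```

Run:
```python
from h import *
go(Pplace,Rplace)
d=np.load("w2.npz"); c=(d["K"],d["P"])
for q in((65,50,8),(-65,50,8)): print((np.array(proj("wrist",[V[0],V[1],0]+XC*q[0]+YC*q[1]+Z*q[2],c))/.7).round())
q=onz("wrist",98*.7,218*.7,8,c); print(q, "err in cradle frame",(q-V)@XC-65,(q-V)@YC-50)
```

```text
at [525.3 355.4 203.6] clk 5.45 F [ 0.1 -0.  -2.1] w 64.6 g 67.8 j [ 0.91  0.69 -0.29  0.55 -1.26  0.42]
travel [-0.1 -2.   1.2] dr [-0.0022  0.0016 -0.0031]
[102. 217.]
[169. 497.]
[595.54244829 316.49403128   8.        ] err in cradle frame -0.12404335396652755 1.7299305489131314
```

{"method": "move_arm", "body": {
  "fingers": [60,60,60,60],
  "travel": [
    [0,-1,1],
    [0,-2,1.5],
    [0,-2.5,2],
    [0,-2.5,2]
  ],
  "dr": [
    [0,0,0],
    [0,0,0],
    [0,0,0],
    [0,0,0]
  ]
}}

```text
clock: 5.85
position: [525.4, 356.2, 201.9]
ee_rot: [0.922, 0.057, 0.025, 0.382]
contact_force: [-0.4, -0.2, 5.0]
gripper_width: 64.8
grasp_force: 68.5
```

{"method": "move_arm", "body": {
  "fingers": [60,60,85,85,85,85,85,85],
  "travel": [
    [0,-0.7,0.7],
    [0,-0.7,0.7],
    [0,-0.7,0.7],
    [0,-0.7,0.7],
    [0,-0.7,0.7],
    [0,-0.7,-8],
    [0,-0.7,-30],
    [0,-0.7,-60]
  ],
  "dr": [
    [0,0,0],
    [0,0,0],
    [0,0,0],
    [0,0,0],
    [0,0,0],
    [0,0,0],
    [0,0,0],
    [0,0,0]
  ]
}}

```text
clock: 6.65
position: [519.9, 398.2, 242.0]
ee_rot: [0.922, 0.056, 0.023, 0.382]
contact_force: [0.2, 0.4, 0.1]
gripper_width: 85.1
grasp_force: 0.0
```

Run:
```python
from h import *
go(Pplace,Rplace)
c=cam("wrist"); im=snap("wrist","w3"); np.savez("w3.npz",K=c[0],P=c[1])
def f(a,b,k): return V+a*XC+b*UF+k*UL
print([(np.array(proj("wrist",f(a,b,22),c))/.7).round() for a,b in((75,0),(75,66),(-75,66),(-75,0))])
cv2.imwrite("pics/w3b.png",cv2.resize(im,(800,600),interpolation=cv2.INTER_CUBIC))
```

```text
at [519.9 398.2 242. ] clk 6.65 F [0.2 0.4 0.1] w 85.1 g 0.0 j [ 0.96  0.68 -0.18  0.5  -1.38  0.46]
travel [ 0.1  1.4 58.9] dr [-0.0001  0.0043 -0.0022]
[array([318., 167.]), array([490., 167.]), array([469., 479.]), array([338., 479.])]
```

View pics/w3b.png

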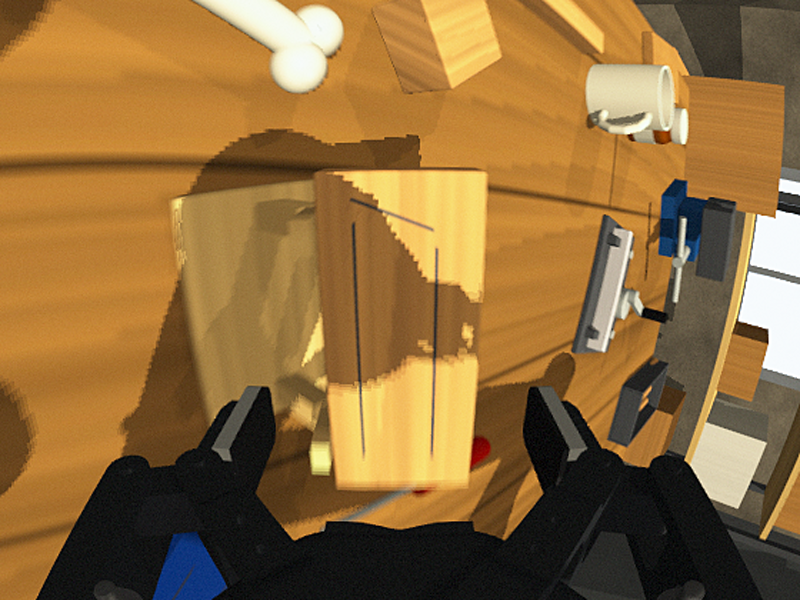

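The blank rests in the cradle at corners (315,170), (487,170), (470,488) and (334,488), about 3 mm towards -x of the prediction. Next I'll swing the tool round for the edge grip.

```bash
cat >> h.py <<'E'
def f(a,b,k): return V+a*XC+b*UF+k*UL
Rre=frame(XC,-UF); Pre=f(-3,51,11)+155*UF
E
python3 - <<'E'
from h import *
print(Pre)
go([533,232,345],frame(XC,[0,0,-1])); go(Pre+80*UF,Rre)
E
```

```text
[552.09761361 119.83926425 208.44217152]
at [520.4 402.9 247. ] clk 6.7 F [2.1 2.7 2.3] w 85.2 g 0.0 j [ 0.97  0.68 -0.17  0.5  -1.38  0.46]
travel [ -8.5 190.7  50.4] dr [ 0.7791 -0.0073 -0.0018]
at [520.4 402.9 247. ] clk 6.7 F [2.1 2.7 2.3] w 85.2 g 0.0 j [ 0.97  0.68 -0.17  0.5  -1.38  0.46]
travel [ -4.5 255.6 227. ] dr [ 1.5645e+00 -8.0000e-03  1.3000e-03]
```

{"method": "move_arm", "body": {
  "fingers": [85,85,80,75,70,65,60,60,60,60],
  "travel": [
    [0,30,-10],
    [-1,65,-15],
    [-3,105,-10],
    [-5,145,10],
    [-7,175,30],
    [-8,191,50],
    [-8,205,85],
    [-7,220,120],
    [-6,235,155],
    [-5,248,190]
  ],
  "dr": [
    [0.1,0,0],
    [0.22,0,0],
    [0.36,0,0],
    [0.5,0,0],
    [0.64,0,0],
    [0.78,0,0],
    [0.92,0,0],
    [1.07,0,0],
    [1.22,0,0],
    [1.37,0,0]
  ]
}}

```text
clock: 7.7
position: [553.4, 89.9, 283.8]
ee_rot: [0.954, 0.06, -0.016, -0.292]
contact_force: [0.1, -0.6, -0.4]
gripper_width: 60.1
grasp_force: 0.0
```

Run:
```python
from h import *
go(Pre+60*UF,Rre)
```

```text
at [553.4  89.9 283.8] clk 7.7 F [ 0.1 -0.6 -0.4] w 60.1 g 0.0 j [ 0.26  0.41 -0.09 -0.68 -1.08  1.77]
travel [ 2.3 28.8 20.3] dr [ 0.1919 -0.0054  0.0024]
```

{"method": "move_arm", "body": {
  "fingers": [60,60,60,60],
  "travel": [
    [1,15,10],
    [2,29,20],
    [2,29,20],
    [2,29,20]
  ],
  "dr": [
    [0.1,-0.003,0],
    [0.192,-0.005,0.002],
    [0.192,-0.005,0.002],
    [0.192,-0.005,0.002]
  ]
}}

```text
clock: 8.1
position: [557.0, 77.3, 250.2]
ee_rot: [0.924, 0.057, -0.026, -0.378]
contact_force: [0.1, -0.0, 0.1]
gripper_width: 60.1
grasp_force: 0.0
```

Run:
```python
from h import *
go(Pre,Rre)
c=cam("wrist"); im=snap("wrist","w4"); np.savez("w4.npz",K=c[0],P=c[1])
print([(np.array(proj("wrist",f(a-3,66,k),c))).round() for a,k in((75,0),(75,22),(-75,22),(-75,0))])
```

```text
at [557.   77.3 250.2] clk 8.1 F [ 0.1 -0.   0.1] w 60.1 g 0.0 j [ 0.17  0.48 -0.06 -0.87 -1.17  1.94]
travel [ 0.6 -1.3 59.8] dr [ 0.0088  0.0019 -0.0045]
[array([294., 117.]), array([251., 117.]), array([259., 347.]), array([291., 347.])]
```

{"method": "move_arm", "body": {
  "fingers": [60,60,60,15,15,15,15,15,15,15],
  "travel": [
    [0.5,-1,30],
    [0.5,-1,52],
    [0.5,-1,60],
    [0.5,-1,60],
    [0.5,-1,60],
    [0.5,-1,60],
    [0.5,-1,60],
    [0.5,-1,60],
    [0.5,-1,60],
    [0.5,-1,60]
  ],
  "dr": [
    [0.009,0.002,-0.004],
    [0.009,0.002,-0.004],
    [0.009,0.002,-0.004],
    [0.009,0.002,-0.004],
    [0.009,0.002,-0.004],
    [0.009,0.002,-0.004],
    [0.009,0.002,-0.004],
    [0.009,0.002,-0.004],
    [0.009,0.002,-0.004],
    [0.009,0.002,-0.004]
  ]
}}

```text
clock: 9.15
position: [552.1, 119.6, 209.1]
ee_rot: [0.922, 0.059, -0.023, -0.383]
contact_force: [0.5, -2.9, 6.0]
gripper_width: 21.0
grasp_force: 59.7
```

```bash
cat >> h.py <<'E'
XK=np.array([.981,-.196,0]); YK=np.array([.196,.981,0]); SEAT=np.array([497.5,-256.2,10])
E
python3 - <<'E'
from h import *
go(Pre,Rre)
go([545,100,330],frame(XK,[0,0,-1]))
go(SEAT+[0,0,51+155+60],frame(XK,[0,0,-1]))
E
```

```text
at [552.1 119.6 209.1] clk 9.15 F [ 0.5 -2.9  6. ] w 21.0 g 59.7 j [ 0.23  0.53 -0.09 -0.93 -1.08  1.99]
travel [0.  0.3 0.6] dr [-0.0025 -0.0016  0.0011]
at [552.1 119.6 209.1] clk 9.15 F [ 0.5 -2.9  6. ] w 21.0 g 59.7 j [ 0.23  0.53 -0.09 -0.93 -1.08  1.99]
travel [ -9.3 -72.6 -98.5] dr [-0.7811  0.1255  0.307 ]
at [552.1 119.6 209.1] clk 9.15 F [ 0.5 -2.9  6. ] w 21.0 g 59.7 j [ 0.23  0.53 -0.09 -0.93 -1.08  1.99]
travel [-101.3  210.6 -306.8] dr [-0.7811  0.1255  0.307 ]
```

{"method": "move_arm", "body": {
  "fingers": [15,15,15,15,15,15,15,15,15,15],
  "travel": [
    [0,0,-35],
    [0,-5,-75],
    [-5,-10,-115],
    [-15,0,-155],
    [-28,30,-190],
    [-42,62,-220],
    [-56,96,-250],
    [-70,130,-275],
    [-84,165,-300],
    [-96,195,-318]
  ],
  "dr": [
    [0,0,0],
    [0,0,0],
    [-0.1,0.016,0.04],
    [-0.21,0.034,0.084],
    [-0.33,0.053,0.13],
    [-0.45,0.072,0.178],
    [-0.56,0.09,0.22],
    [-0.66,0.106,0.26],
    [-0.73,0.117,0.287],
    [-0.78,0.1255,0.307]
  ]
}}

```text
clock: 10.15
position: [500.9, -253.7, 293.2]
ee_rot: [0.995, -0.099, -0.002, 0.001]
contact_force: [0.4, -0.3, -1.3]
gripper_width: 21.4
grasp_force: 59.5
```

Run:
```python
from h import *
go(SEAT+[0,0,51+155+60],frame(XK,[0,0,-1]))
```

```text
at [ 500.9 -253.7  293.2] clk 10.15 F [ 0.4 -0.3 -1.3] w 21.4 g 59.5 j [-0.18  0.38 -0.3   0.   -0.89  1.55]
travel [-2.8  3.1 17.2] dr [ 0.0019  0.0031 -0.0016]
```

Run:
```python
from h import *
go(SEAT+[0,0,51+155+60],frame(XK,[0,0,-1]))
c=cam("wrist"); im=snap("wrist","w5"); np.savez("w5.npz",K=c[0],P=c[1])
for a in(80,60): print(a,"fence inner z35",np.round(proj("wrist",SEAT+XK*a+YK*11+Z*25,c)),"outer",np.round(proj("wrist",SEAT+XK*a+YK*25+Z*25,c)))
print("board end bottom",[np.round(proj("wrist",[500.9,-253.7,293.2-206]+XK*72+YK*k,c)) for k in(-11,11)])
cv2.imwrite("pics/w5b.png",cv2.resize(im,(800,600),interpolation=cv2.INTER_CUBIC))
```

```text
at [ 500.9 -253.7  293.2] clk 10.15 F [ 0.4 -0.3 -1.3] w 21.4 g 59.5 j [-0.18  0.38 -0.3   0.   -0.89  1.55]
travel [-2.8  3.1 17.2] dr [ 0.0019  0.0031 -0.0016]
80 fence inner z35 [267. 110.] outer [247. 110.]
60 fence inner z35 [267. 139.] outer [247. 139.]
board end bottom [array([300., 122.]), array([258., 122.])]
```

View pics/w5b.png

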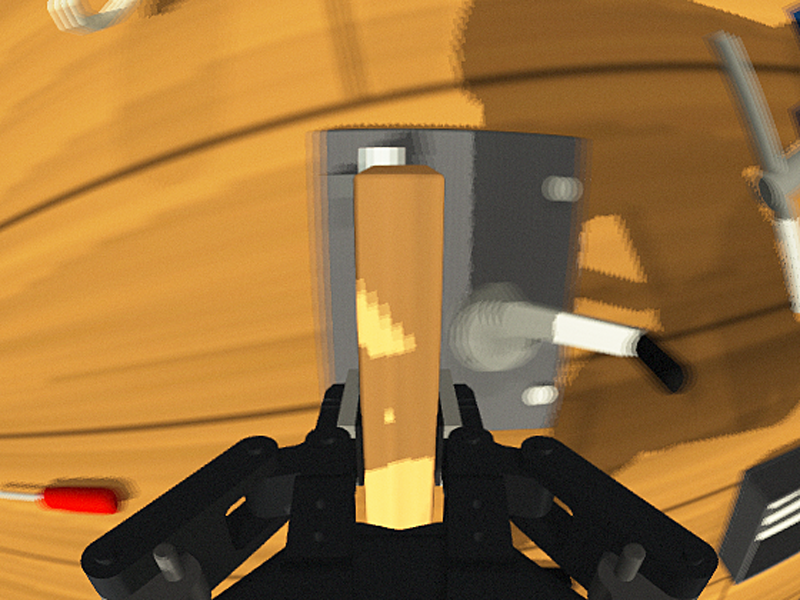

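The blank is over the clamp. The fence end shows, blurred, at about (360–405,155), with the cam at (495,327) and the knob at (665,362). I'll settle lower and then measure the fence line numerically.

{"method": "move_arm", "body": {
  "fingers": [15,15,15,15,15],
  "travel": [
    [-1,4,8],
    [-3,7,17],
    [-3,7,17],
    [-3,7,17],
    [-3,7,17]
  ],
  "dr": [
    [0,0,0],
    [0,0,0],
    [0,0,0],
    [0,0,0],
    [0,0,0]
  ]
}}

```text
clock: 10.7
position: [498.2, -257.7, 277.6]
ee_rot: [0.995, -0.098, -0.0, -0.0]
contact_force: [0.6, -0.4, -1.0]
gripper_width: 21.0
grasp_force: 59.6
```

Run:
```python
from h import *
go(SEAT+[0,0,206],frame(XK,[0,0,-1]))
c=cam("wrist"); im=snap("wrist","w6"); np.savez("w6.npz",K=c[0],P=c[1])
p=arm.read_state()["position"]
print("board top corners pred",[np.round(proj("wrist",p-[0,0,140]+XK*72+YK*k,c)) for k in(-11,11)])
print("fence top pred",[np.round(proj("wrist",SEAT+XK*a+YK*k+Z*25,c)) for a in(83,75) for k in(11,25)])
g=cv2.cvtColor(im,cv2.COLOR_BGR2HSV)
m=((g[...,1]<40)&(g[...,2]>150)).astype(np.uint8)
n,l,st,ce=cv2.connectedComponentsWithStats(m[:200,200:420])
print([x.tolist() for x in st[1:] if x[4]>30])
for v in range(86,126,3): print(v,im[v,225:325:4,0].tolist())
```

```text
at [ 498.2 -257.7  277.6] clk 10.7 F [ 0.6 -0.4 -1. ] w 21.0 g 59.6 j [-0.19  0.4  -0.32 -0.   -0.85  1.56]
travel [-1.  -1.3 61.6] dr [-0.0003  0.001   0.0013]
board top corners pred [array([314., 136.]), array([247., 136.])]
fence top pred [array([261., 104.]), array([239., 104.]), array([261., 116.]), array([239., 117.])]
[[42, 101, 20, 99, 695], [181, 123, 17, 18, 244]]
86 [55, 35, 46, 38, 29, 34, 36, 35, 32, 41, 46, 38, 40, 29, 46, 42, 36, 33, 39, 42, 43, 44, 33, 33, 42]
89 [88, 86, 96, 95, 99, 98, 99, 104, 102, 107, 116, 63, 115, 96, 64, 103, 104, 107, 102, 100, 99, 95, 96, 90, 76]
92 [114, 117, 117, 117, 116, 124, 120, 118, 120, 119, 65, 68, 68, 68, 70, 121, 115, 118, 121, 112, 114, 119, 122, 106, 66]
95 [115, 115, 115, 117, 120, 117, 118, 122, 132, 68, 61, 66, 61, 71, 67, 126, 115, 114, 114, 116, 112, 116, 122, 123, 66]
98 [115, 115, 113, 116, 112, 118, 118, 52, 63, 63, 66, 65, 64, 63, 72, 103, 115, 120, 116, 119, 114, 110, 118, 116, 74]
101 [115, 108, 110, 111, 119, 184, 200, 206, 217, 96, 71, 66, 71, 67, 62, 108, 113, 123, 117, 118, 114, 111, 121, 116, 66]
104 [112, 111, 11
[... 229 characters left out ...]

110 [116, 115, 118, 113, 106, 253, 251, 251, 249, 121, 69, 61, 66, 60, 67, 116, 115, 117, 116, 119, 118, 113, 123, 109, 66]
113 [115, 102, 101, 125, 111, 253, 250, 251, 250, 122, 68, 71, 67, 66, 70, 116, 119, 115, 117, 120, 120, 112, 118, 115, 69]
116 [51, 63, 63, 71, 49, 253, 251, 251, 255, 24, 37, 41, 42, 43, 42, 40, 35, 39, 41, 116, 118, 115, 121, 119, 61]
119 [61, 60, 66, 64, 53, 253, 252, 254, 32, 44, 50, 50, 51, 39, 41, 46, 43, 43, 48, 41, 95, 117, 120, 110, 67]
122 [107, 108, 109, 111, 105, 253, 148, 58, 66, 62, 64, 69, 62, 66, 65, 64, 70, 57, 59, 63, 64, 68, 118, 109, 63]
125 [114, 118, 122, 116, 110, 255, 55, 70, 73, 71, 79, 77, 70, 76, 77, 71, 77, 72, 69, 71, 73, 66, 113, 115, 66]
```

{"method": "move_arm", "body": {
  "fingers": [15,15,15,15,15,15],
  "travel": [
    [-1,2,0],
    [-1,2,20],
    [-1,2,40],
    [-1,2,52],
    [-1,2,57],
    [-1,2,57]
  ],
  "dr": [
    [0,0,0],
    [0,0,0],
    [0,0,0],
    [0,0,0],
    [0,0,0],
    [0,0,0]
  ]
}}

```text
clock: 11.35
position: [496.3, -260.1, 219.8]
ee_rot: [0.995, -0.098, -0.001, -0.0]
contact_force: [0.1, -0.4, -1.5]
gripper_width: 21.0
grasp_force: 59.6
```

Run:
```python
from h import *
go(SEAT+[0,0,206],frame(XK,[0,0,-1]))
```

```text
at [ 496.3 -260.1  219.8] clk 11.35 F [ 0.1 -0.4 -1.5] w 21.0 g 59.6 j [-0.19  0.48 -0.37 -0.   -0.72  1.57]
travel [ 0.5 -4.   3.8] dr [-0.0002  0.0028  0.0003]
```

{"method": "move_arm", "body": {
  "fingers": [15,15,15,15],
  "travel": [
    [0,0,2],
    [0,0,3],
    [0,0,4],
    [0,0,4]
  ],
  "dr": [
    [0,0.002,0],
    [0,0.003,0],
    [0,0.003,0],
    [0,0.003,0]
  ]
}}

```text
clock: 11.75
position: [496.4, -260.1, 217.2]
ee_rot: [0.995, -0.098, 0.001, 0.0]
contact_force: [-2.3, 0.8, 2.7]
gripper_width: 21.6
grasp_force: 60.1
```

{"method": "move_arm", "body": {
  "fingers": [15,15,15,15,15],
  "travel": [
    [0,-1,0],
    [0,-2,0],
    [0,-3,0],
    [0,-4,0],
    [0,-4,0]
  ],
  "dr": [
    [0,0,0],
    [0,0,0],
    [0,0,0],
    [0,0,0],
    [0,0,0]
  ]
}}

```text
clock: 12.25
position: [497.6, -256.5, 217.1]
ee_rot: [0.995, -0.098, 0.002, 0.0]
contact_force: [-1.1, -3.5, 5.6]
gripper_width: 21.3
grasp_force: 60.4
```

{"method": "move_arm", "body": {
  "fingers": [15,15,40,40,40,40,40,40,40],
  "travel": [
    [0,-0.8,0],
    [0,-0.8,0],
    [0,-0.8,0],
    [0,-0.8,0],
    [0,-0.8,0],
    [0,-0.8,-15],
    [0,-0.8,-50],
    [0,-0.8,-100],
    [0,-0.8,-100]
  ],
  "dr": [
    [0,0,0],
    [0,0,0],
    [0,0,0],
    [0,0,0],
    [0,0,0],
    [0,0,0],
    [0,0,0],
    [0,0,0],
    [0,0,0]
  ]
}}

```text
clock: 13.15
position: [499.1, -255.7, 323.0]
ee_rot: [0.995, -0.097, 0.007, 0.002]
contact_force: [0.7, -0.3, 0.8]
gripper_width: 40.2
grasp_force: 0.0
```

Run:
```python
from h import *
go(SEAT+[0,0,206],frame(XK,[0,0,-1]))
c=cam("wrist"); im=snap("wrist","w7"); np.savez("w7.npz",K=c[0],P=c[1])
print("board top",[np.round(proj("wrist",SEAT+XK*a+YK*k+Z*66,c)/np.array(.7)) for a in(75,-75) for k in(-11,11)])
print("knob top 0,.26",[np.round(proj("wrist",[*(SEAT-YK*48.6-85*(np.cos(t)*YK+np.sin(t)*XK))[:2],86],c)/np.array(.7)) for t in(0,.26)])
cv2.imwrite("pics/w7b.png",cv2.resize(im,(800,600),interpolation=cv2.INTER_CUBIC))
```

```text
at [ 499.1 -255.7  323. ] clk 13.15 F [ 0.7 -0.3  0.8] w 40.2 g 0.0 j [-0.18  0.35 -0.27  0.   -0.94  1.56]
travel [ -3.1   0.6 107. ] dr [ 0.0016 -0.0151  0.0021]
board top [array([424., 175.]), array([377., 175.]), array([419., 449.]), array([380., 449.])]
knob top 0,.26 [array([650., 332.]), array([639., 369.])]
```

View pics/w7b.png

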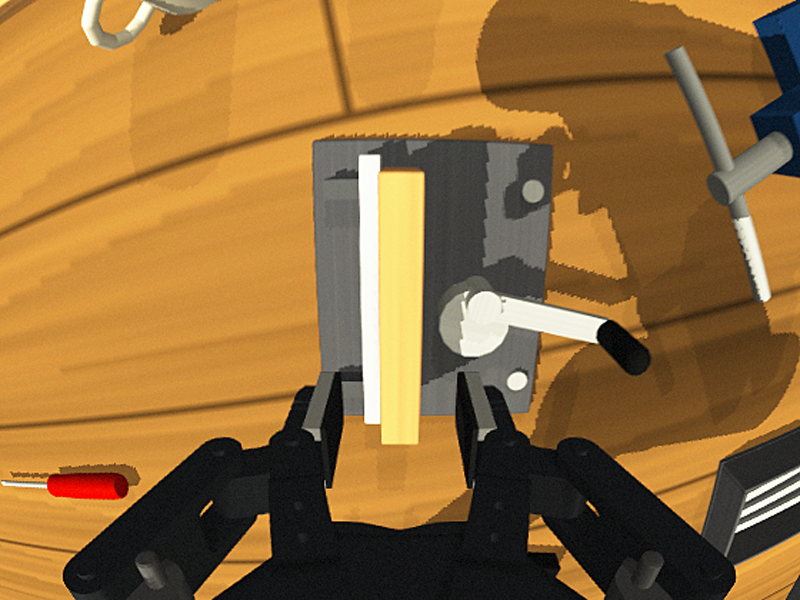

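The blank stands on its edge against the fence, with top corners (380,172), (425,172), (381,443) and (419,443). The knob top is at about (630,358), nearly at the open stop.

```bash
cat >> h.py <<'E'
PIV=SEAT-YK*48.6
def bdir(t): return -(np.cos(t)*YK+np.sin(t)*XK)
def hp(t,z=229,r=85):
    p=PIV+r*bdir(t); return np.array([p[0],p[1],z]),frame(bdir(t),[0,0,-1])
def arc(t0,ts,z=229,r=85):
    "rows relative to the pose at t0"
    p0,R0=hp(t0,z,r)
    for t in ts:
        p,Rt=hp(t,z,r); print(t,R0.inv().apply(p-p0).round(0).tolist(),(R0.inv()*Rt).as_rotvec().round(2).tolist())
E
python3 - <<'E'
from h import *
d=np.load("w7.npz"); c=(d["K"],d["P"])
im=cv2.imread("pics/w7.png"); m=((im.max(2)<40)).astype(np.uint8); m[:200]=0;m[290:]=0;m[:,:410]=0;m[:,460:]=0
ct=max(cv2.findContours(m,0,2)[0],key=cv2.contourArea); r=cv2.minAreaRect(ct); print(r)
for q in [onz("wrist",628*.7,357*.7,86,c),onz("top",776/3.2+190-.3,184/3.2+180-.3,86),onz("wrist",(r[0][0]),r[0][1],62,c)]:
    v=q-PIV; print(q.round(1),np.hypot(*v[:2]),np.arctan2(-v@XK,-v@YK))
for t in(.15,.2,.25): go(hp(t,300)[0],hp(t)[1])
E
```

```text
((436.39459228515625, 242.6357879638672), (43.86211395263672, 21.196252822875977), 47.290611267089844)
[ 459.6 -373.3   86. ] 75.0100634443006 0.19138126180693546
[ 451.3 -376.6   86. ] 81.43347001898175 0.26998071690832115
[ 453.1 -381.9   62. ] 85.45758966982841 0.22278244805121403
at [ 498.  -255.3  319.8] clk 13.2 F [ 0.2  0.8 -1.1] w 40.0 g 0.0 j [-0.18  0.35 -0.28  0.   -0.93  1.56]
travel [-13.3 133.7  19.6] dr [-0.0082 -0.0069  1.7216]
at [ 498.  -255.3  319.8] clk 13.2 F [ 0.2  0.8 -1.1] w 40.0 g 0.0 j [-0.18  0.35 -0.28  0.   -0.93  1.56]
travel [-17.5 132.9  19.6] dr [-0.0084 -0.0067  1.7716]
at [ 498.  -255.3  319.8] clk 13.2 F [ 0.2  0.8 -1.1] w 40.0 g 0.0 j [-0.18  0.35 -0.28  0.   -0.93  1.56]
travel [-21.7 132.   19.6] dr [-0.0086 -0.0066  1.8216]
```

{"method": "move_arm", "body": {
  "fingers": [50,50,50,50,50,50,50,50,50,50],
  "travel": [
    [0,20,0],
    [-3,45,0],
    [-6,70,0],
    [-10,95,0],
    [-14,115,5],
    [-18,125,10],
    [-19,132,15],
    [-19,132.5,19],
    [-19,132.5,19],
    [-19,132.5,19]
  ],
  "dr": [
    [0,0,0.14],
    [0,0,0.28],
    [0,0,0.42],
    [0,0,0.56],
    [0,0,0.7],
    [0,0,0.84],
    [0,0,0.98],
    [0,0,1.12],
    [0,0,1.26],
    [0,0,1.4]
  ]
}}

```text
clock: 14.2
position: [452.1, -381.3, 295.3]
ee_rot: [-0.696, 0.718, 0.001, 0.0]
contact_force: [-0.1, 0.7, -0.7]
gripper_width: 49.9
grasp_force: 0.0
```

Run:
```python
from h import *
go(hp(.22)[0],hp(.22)[1])
```

```text
at [ 452.1 -381.3  295.3] clk 14.2 F [-0.1  0.7 -0.7] w 49.9 g 0.0 j [-0.43  0.43 -0.22 -0.   -0.92  0.4 ]
travel [ 0.4 -1.5 66.2] dr [0.002  0.0016 0.3847]
```

{"method": "move_arm", "body": {
  "fingers": [50,50,50,50,50,10,10,10,10,10],
  "travel": [
    [0,-1,0],
    [0,-1,5],
    [0,-1,30],
    [0,-1,55],
    [0,-1,66],
    [0,-1,66],
    [0,-1,66],
    [0,-1,66],
    [0,-1,66],
    [0,-1,66]
  ],
  "dr": [
    [0,0,0.14],
    [0,0,0.28],
    [0,0,0.385],
    [0,0,0.385],
    [0,0,0.385],
    [0,0,0.385],
    [0,0,0.385],
    [0,0,0.385],
    [0,0,0.385],
    [0,0,0.385]
  ]
}}

```text
clock: 15.2
position: [453.8, -381.7, 231.9]
ee_rot: [-0.548, 0.837, -0.001, 0.001]
contact_force: [1.0, -0.6, -1.3]
gripper_width: 15.9
grasp_force: 58.7
```

Run:
```python
from h import *
go(*hp(.22))
arc(.22,[.22+.1*i for i in range(1,11)])
```

```text
at [ 453.8 -381.7  231.9] clk 15.2 F [ 1.  -0.6 -1.3] w 15.9 g 58.7 j [-0.43  0.5  -0.28 -0.   -0.78  0.02]
travel [0.  0.3 2.9] dr [-0.0028  0.0004  0.006 ]
0.32 [-0.0, 8.0, 0.0] [0.0, 0.0, 0.1]
0.42000000000000004 [-2.0, 17.0, 0.0] [0.0, 0.0, 0.2]
0.52 [-4.0, 25.0, 0.0] [0.0, 0.0, 0.3]
0.62 [-7.0, 33.0, 0.0] [0.0, 0.0, 0.4]
0.72 [-10.0, 41.0, 0.0] [0.0, 0.0, 0.5]
0.8200000000000001 [-15.0, 48.0, 0.0] [0.0, 0.0, 0.6]
0.92 [-20.0, 55.0, 0.0] [0.0, 0.0, 0.7]
1.02 [-26.0, 61.0, 0.0] [0.0, 0.0, 0.8]
1.12 [-32.0, 67.0, 0.0] [0.0, 0.0, 0.9]
1.22 [-39.0, 72.0, 0.0] [0.0, 0.0, 1.0]
```

{"method": "move_arm", "body": {
  "fingers": [10,10,10,10,10,10,10,10,10,10],
  "travel": [
    [0,8,0],
    [-2,17,0],
    [-4,25,0],
    [-7,33,0],
    [-10,41,0],
    [-15,48,0],
    [-20,55,0],
    [-26,61,0],
    [-32,67,0],
    [-32,67,0]
  ],
  "dr": [
    [0,0,0.1],
    [0,0,0.2],
    [0,0,0.3],
    [0,0,0.4],
    [0,0,0.5],
    [0,0,0.6],
    [0,0,0.7],
    [0,0,0.8],
    [0,0,0.9],
    [0,0,0.9]
  ]
}}

```text
clock: 16.2
position: [405.4, -325.0, 231.8]
ee_rot: [-0.13, 0.992, -0.001, 0.002]
contact_force: [3.0, 0.2, -2.2]
gripper_width: 16.0
grasp_force: 58.7
```

Run:
```python
from h import *
go(hp(1.12,231.9)[0],hp(1.12)[1])
arc(1.12,[1.22,1.32,1.42,1.5,1.571,1.6])
```

```text
at [ 405.4 -325.   231.8] clk 16.2 F [ 3.   0.2 -2.2] w 16.0 g 58.7 j [-0.36  0.41 -0.47 -0.   -0.69 -0.95]
travel [-0.2 -0.3 -0.1] dr [-0.0017  0.0038  0.0063]
1.22 [-0.0, 8.0, 0.0] [0.0, 0.0, 0.1]
1.32 [-2.0, 17.0, 0.0] [0.0, 0.0, 0.2]
1.42 [-4.0, 25.0, 0.0] [0.0, 0.0, 0.3]
1.5 [-6.0, 32.0, 0.0] [0.0, 0.0, 0.38]
1.571 [-9.0, 37.0, 0.0] [0.0, 0.0, 0.45]
1.6 [-10.0, 39.0, 0.0] [0.0, 0.0, 0.48]
```

{"method": "move_arm", "body": {
  "fingers": [10,10,10,10,10,10],
  "travel": [
    [0,8,0],
    [-2,17,0],
    [-4,25,0],
    [-6,32,0],
    [-9,37,0],
    [-9,37,0]
  ],
  "dr": [
    [0,0,0.1],
    [0,0,0.2],
    [0,0,0.3],
    [0,0,0.38],
    [0,0,0.45],
    [0,0,0.45]
  ]
}}

```text
clock: 16.8
position: [404.7, -287.5, 231.8]
ee_rot: [0.094, 0.996, -0.0, 0.001]
contact_force: [1.1, -0.7, 1.2]
gripper_width: 16.0
grasp_force: 59.2
```

Run:
```python
from h import *
go(hp(1.571,231.9)[0],hp(1.571)[1])
v=arm.read_state()["position"]-PIV; print(np.arctan2(-v@XK,-v@YK),np.hypot(*v[:2]))
```

```text
at [ 404.7 -287.5  231.8] clk 16.8 F [ 1.1 -0.7  1.2] w 16.0 g 59.2 j [-0.29  0.38 -0.52  0.   -0.67 -1.47]
travel [ 0.2  0.3 -0.1] dr [-0.0003  0.0026  0.0096]
1.5676353079836605 84.87524339137111
```

{"method": "move_arm", "body": {
  "fingers": [10,10,10,10],
  "travel": [
    [0,1,0],
    [0,2,0],
    [0,3,0],
    [0,3,0]
  ],
  "dr": [
    [0,0,0.01],
    [0,0,0.02],
    [0,0,0.02],
    [0,0,0.02]
  ]
}}

```text
clock: 17.2
position: [404.9, -286.5, 231.8]
ee_rot: [0.103, 0.995, -0.002, 0.001]
contact_force: [-2.5, -13.7, -1.2]
gripper_width: 16.1
grasp_force: 59.2
```

{"method": "move_arm", "body": {
  "fingers": [28,28,28,28,28,28,28,28,28],
  "travel": [
    [0,0,0],
    [0,0,0],
    [0,0,0],
    [0,-1,-20],
    [0,-1,-60],
    [0,-1,-100],
    [-40,-30,-110],
    [-40,-30,-110],
    [-40,-30,-110]
  ],
  "dr": [
    [0,0,0],
    [0,0,0],
    [0,0,0],
    [0,0,0],
    [0,0,0],
    [0,0,0],
    [0,0,0],
    [0,0,0],
    [0,0,0]
  ]
}}

```text
clock: 18.1
position: [437.6, -322.2, 340.7]
ee_rot: [0.105, 0.994, 0.001, 0.0]
contact_force: [0.4, 0.4, -0.4]
gripper_width: 28.0
grasp_force: 0.0
```

Run:
```python
from h import *
go([0,0,0],yaw(0))
im=snap("scene","s9"); a=im[225:310,120:220]
t=snap("top","t9")[180:265,350:450]
cv2.imwrite("pics/fin.png",np.hstack([cv2.resize(q,(400,340),interpolation=cv2.INTER_CUBIC) for q in(a,t)]))
```

```text
at [ 437.6 -322.2  340.7] clk 18.1 F [ 0.4  0.4 -0.4] w 28.0 g 0.0 j [-0.34  0.3  -0.29 -0.   -0.98 -1.44]
travel [495.6 223.1 340.7] dr [ 1.0000e-03 -1.6000e-03  2.9306e+00]
```

View pics/fin.png

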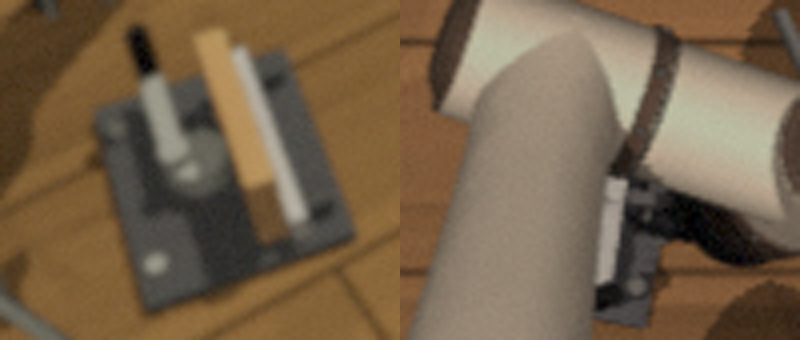

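The scene crop shows the blank upright along the fence from (212,35) to (270,230). The cam bears on it, and the handle at (160,115) lies parallel to the fence, at its closed stop. I'm handing the job in.

```bash
python3 -c "
from bench import arm
print(arm.job_done())"
```

```text
the job is handed in; nothing more can be done
None
```

The blank is standing on a long edge against the fence, about midway along, with the clamp handle swung to its closed stop. I handed the job in at about 18 s on the robot's clock, with the arm clear of everything; no verdict came back.

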